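# Clear the forge apron and hold the burner switch at ignition

### The arm

A 6-joint arm with a two-finger parallel gripper is mounted at the origin on the work surface. World frame = base frame: x ahead of the robot, y to its left, z up, the work surface at z = 0. Lengths are in mm, angles in rad, forces in N, time in s.
With the tool pointing down it reaches from about 275 to 750 mm from the base axis. Payload 10.2 kg.
Tool frame: the origin (TCP) lies on the front face of the gripper's body, between the roots of the fingers; the fingertips stand 73 mm ahead of it and the grasp point (between the pads) lies 54 mm ahead of it; z points along the fingers, y is the line along which they close (so a half turn about z gives the same grasp; the last joint's range is limited). The gripper opens to 85 mm and grips with 20 to 120 N. Pads are 22 mm wide; open, the fingers measure 114 mm over their backs; the gripper's body (76 mm by 85 mm) begins 54 mm behind the grasp point. The pads swing forward as they close: fully open they stand 13 mm farther back than shut.
Start: joints at [1.063, 0.313, 1.498, -0, 1.331, -0.223], TCP at [147.52, 503.855, 303.894] pointing down, gripper open.
Joint ranges: [-2.94, 2.94], [-0.97, 2.17], [0.19, 2.56], [-1.23, 4.37], [0.02, 3.11], [-2.88, 2.88]. Speed limits (rad/s): [2.39, 2.39, 3.01, 3.14, 3.14, 3.14].

### API

Orientations are given as a unit quaternion [w, x, y, z].
In Python, from rig import * gives the robot as it stands.
- The arm moves only by the tool step_arm, never from a script. Its argument "plan" is a list of rows, each an object with "offset": the shift along the tool's x, y, z in cm, a list of three; "rot": the turn, a rotation vector about the tool's x, y, z in degrees, a list of three; "gripper": the finger opening in cm, from 0 to 8.54. In form: [{"offset": [x, y, z], "rot": [wx, wy, wz], "gripper": gripper}, ...]. A call has 1 to 12 rows; each row is the pose to reach, as a shift and turn from the pose commanded when the call began, along the tool's axes at that moment; what a row does not reach only later rows make up. A row lasts 1/10 s, in which the tool goes at most 50 mm and 8.59 degrees, less where a joint would pass 70% of its speed; a pose out of reach is approached as far as the arm can. A call with a gripper value outside its range is refused whole. The fingers move at their own pace and stop on an object; "squeeze" is the grip in N (left out, the last holds). Time passes only in rows, so rows that repeat a pose let the fingers close. It gives the time, the measured TCP pose, the force, the opening and the grip force at its end, in the units of the state.
- sense(): the state, without advancing time (a new reading comes with each control period).
- capture(name): name is "scene" or "side" or "wrist"; returns a dict with "color" (384x512x3 uint8, red, green, blue), "depth" (384x512 float32, mm along the optical axis (not along the pixel's ray), 0 where there is no reading), "vertical_fov" (degrees; the focal length in pixels is half the picture's height over the tangent of half this angle, whatever the lens; pixels are square), "cx", "cy" (the principal point, pixels), "rvec" (rotation vector, rad) and "tvec" (3), from world to camera coordinates, as OpenCV has them; the wrist camera has in their place "mount" (4x4, takes a point from camera to tool coordinates, whose origin is the TCP and whose axes are the flange's). Camera axes: x right, y down, z forward; pixel columns grow to the right and rows downward; lengths in mm; the calibration is good to about 2 mm. A picture is of the moment at which its call begins: read the wrist's pose just before it.
- finish_job(): hands the job in; it is judged then, once.
The state is a dict: "time_s": time; "joints": joint angles; "dq": joint speeds; "tau": joint torques, N m; "eef_pos": TCP position; "ee_rot": TCP orientation; "force": force on the tool from outside, world axes, zero at the start; "wrist_torque": the same for the moment, N m; "grip_width": opening from 0.0 (shut) to 1.0 (fully open); "grip_force": force on a finger pad.
Only numpy, scipy, OpenCV 4.12 (cv2) and the standard library are available. Lean on these libraries where they do the work, as an engineer would, in place of code of your own. Each camera call takes 0.05 s, during which the arm holds its last target. There are 200 camera calls.

### The job

Get the gas forge ready and light it: clear the two cold steel slugs off the firebrick apron in front of its mouth, the round one into the round tin and the square one into the rectangular tray. Then take the black handle of the switch on the burner control box, turn it clockwise past its first two clicks to the third position, fully against the stop, and hold it there against its return spring: the job finishes with the gripper still holding it. Do not light up before the slugs are in their containers, and leave the other things on the bench and the half brick on the apron where they are.

Things in the scene. Friction and masses are not known exactly. Their poses are not given: they have to be found in the camera images.
- round_slug: a bright steel slug, a round bar offcut 30 mm in diameter and 50 mm tall, standing on end on the apron (top 114 mm above the bench), about 0.28 kg. Origin: centre of its underside, z up its axis
- square_slug: a bright steel slug, a square bar offcut 30 x 30 mm and 50 mm tall, standing on end on the apron, about 0.35 kg. Origin: centre of its underside; x and y square to its side faces, z up its axis
- round_slug_center (a point): middle of round_slug, 25 mm above its origin
- square_slug_center (a point): middle of square_slug, 25 mm above its origin
- round_tin: open round metal tin standing loose on the bench, 140 mm outside diameter, 60 mm tall, wall 3 mm, floor 4 mm thick, 0.8 kg. Origin: centre of its underside, z up
- tray: open rectangular grey sheet-metal tray standing loose on the bench, 120 mm (its x) by 190 mm (its y), 50 mm tall, wall and floor 3 mm, 0.9 kg. Origin: centre of its underside, z up
- forge: gas forge fixed to the bench. Origin: on the bench under the centre of its apron, two cream firebricks laid flat, 225 mm (x) by 230 mm (y), top 64 mm above the bench. The round shell (224 mm in diameter, axis 122 mm up, 300 mm long along +y) begins 125 mm from the origin towards +y, its mouth facing -y over the apron; burner and blower on its +x side, beyond 180 mm towards +y, up to 285 mm high
- station: burner control box fixed to the bench: grey steel, 190 mm (x) by 130 mm (y), top 90 mm above the bench. Origin: on the bench under the switch's axis; the box runs from 60 mm towards -x to 130 mm towards +x. Two low clear lamps, 9 mm tall, 105 mm towards +x; four dashes round the switch mark off and the three positions
- selector_handle: black bar handle of the rotary switch on the box: 66 mm long (x), 15 mm wide (y), 30 mm tall (z). Origin: its middle, on the vertical switch axis, 117 mm above the bench (top 132, underside 102), over a hub 42 mm in diameter on a plate with its top at 93 mm. Its x points to the end with the white pointer line; at off that lies along the box's +x. It turns with the switch; free all round
- selector (a joint): switch angle (rad), growing clockwise from above: 0 off (the start), rests at about 0.41 (first click) and 0.84 (second), third at the stop, 1.309 (75 degrees); held there means above 1.2. A spring pulls it back, 0.05 N m at off to 0.18 N m at the stop; ridges at 0.24 and 0.68 take up to 0.4 N m to pass. Let go at the first or second click it stays; let go at the third it springs back to the second
- half_brick: bystander: half firebrick, 114 x 50 x 64 mm, lying on the apron close to the mouth. Origin: centre of its underside
- hammer: bystander: hammer lying on the bench beyond the tray and tin. Origin: underneath it
- brush: bystander: brush lying near the robot, on the box's side. Origin: underneath it
- flux_jar: bystander: jar 68 mm in diameter, 85 mm tall, standing behind the control box. Origin: centre of its underside
- chisel: bystander: cold chisel, 175 mm long, 16 mm thick, lying on the far side of the control box. Origin: underneath it
- tongs: bystander: smith's tongs, 350 mm long, 14 mm high, lying behind the apron. Origin: under their rivet
- punch: bystander: steel punch 110 mm long, 12 mm thick, lying between the control box and the tin and tray. Origin: underneath it

How it is judged (in metres and radians):
On the way, in this order (a step that is already met when the one before it is completed fails the run):
1. the round slug lies in the round tin and the square slug in the tray, let go (horizontal distance between round_slug_center and round_tin below 0.06 m and height (world z) of each of round_slug_center, square_slug_center below 0.06 m and x of square_slug_center in the frame of tray between -0.055 and 0.055 m and y of square_slug_center in the frame of tray between -0.09 and 0.09 m and contact force between the fingers and round_slug below 0.2 N and contact force between the fingers and square_slug below 0.2 N), for 0.2 s.
2. the switch is held by the gripper at its third position (value of joint selector above 1.2 rad and contact force between the fingers and selector_handle above 1 N), for 0.5 s.
At the end, for the whole second after the job is handed in: round slug in the round tin (middle within 60 mm of the tin's), square slug within the tray's walls, both middles under 60 mm above the bench, at rest and let go; the switch above 1.2 rad, held there by the fingers pressing its handle with over 1 N (all of step 1 and all of step 2 and linear speed of each of round_slug, square_slug below 0.03 m/s); the arm keeps its last pose, push and grip.
It fails at once if the switch is turned towards the third position before the slugs are in their containers (value of joint selector above 1.1 rad and not ((horizontal distance between round_slug_center and round_tin below 0.06 m and height (world z) of round_slug_center below 0.06 m) and (x of square_slug_center in the frame of tray between -0.055 and 0.055 m and y of square_slug_center in the frame of tray between -0.09 and 0.09 m and height (world z) of square_slug_center below 0.06 m))).
It fails at once if a bystander is shifted by more than 40 mm (distance of any of half_brick, hammer, brush, flux_jar, chisel, tongs, punch from where it was at the start of the episode above 0.04 m).
It also fails if it takes over 67 s, if anything falls off the work surface, if the arm or the gripper's body presses on something with over 40 N, if the wrist force passes 120 N, or if a joint passes its speed limit or range.

## Working session

There is one attempt and no reset: what is moved stays moved. The work goes in short steps, Python scripts to look and compute and a tool call to move; the robot and the scene stay as the last step left them, time stands still between calls to the robot, and variables do not carry over. Pictures are saved under pics/ and viewed, at most 10 in all, crops included, and the job is handed in when it is done.

Besides the shell and the picture viewer there is one more tool, called after "Emit:" as name(argument=value, ...), one argument or row to a line, values as JSON. step_arm: Moves the arm, as the interface text tells. Its arguments: {"type":"object","properties":{"plan":{"type":"array"},"squeeze":{"type":"number"}},"required":["plan"]}

```bash
mkdir -p pics; ls
cat > h.py <<'E'
from rig import *
import numpy as np, cv2
from scipy.spatial.transform import Rotation as R
def grab(n):
    s=sense(); c=capture(n); H=c["color"].shape[0]
    f=H/2/np.tan(np.radians(c["vertical_fov"])/2)
    if n=="wrist":
        M=np.array(c["mount"]); q=np.array(s["ee_rot"]); Rt=R.from_quat(q[[1,2,3,0]]).as_matrix()
        Rw=Rt@M[:3,:3]; o=Rt@M[:3,3]+np.array(s["eef_pos"])
    else:
        A=R.from_rotvec(np.ravel(c["rvec"])).as_matrix(); Rw=A.T; o=-A.T@np.ravel(c["tvec"])
    c.update(f=f,Rw=Rw,o=o); return c
def pts(c):
    v,u=np.mgrid[:384,:512]; d=c["depth"]
    p=np.stack([(u-c["cx"])/c["f"]*d,(v-c["cy"])/c["f"]*d,d],-1)
    w=p@c["Rw"].T+c["o"]; w[d==0]=np.nan; return w
def ray(c,u,v,z):
    d=c["Rw"]@np.array([(u-c["cx"])/c["f"],(v-c["cy"])/c["f"],1]); return c["o"]+d*(z-c["o"][2])/d[2]
def save(c,n): cv2.imwrite(f"pics/{n}.png",c["color"][:,:,::-1])
E
python3 - <<'E'
from h import *
import pickle
print(sense())
a=[]
for n in("scene","side","wrist"):
    c=grab(n); a.append(c["color"]); pickle.dump(c,open(n+".pkl","wb")); print(n,c["o"],c["Rw"][:,2],c["f"])
    save(c,n)
E
```

```text
pics
{'time_s': 0.0, 'joints': array([ 1.06260032e+00,  3.13421872e-01,  1.49842473e+00, -1.07662197e-05,
        1.33100506e+00, -2.23371504e-01]), 'dq': array([ 6.49677184e-05,  1.08290294e-03,  6.62820150e-05,  2.47991078e-04,
       -9.37795306e-04, -7.75481613e-04]), 'tau': array([-2.48440570e-03, -4.12261748e+01, -2.59744495e+01, -2.68487529e-04,
        4.10188732e-03,  4.76750517e-05]), 'eef_pos': array([147.43577356, 503.70008874, 303.35406279]), 'ee_rot': array([-2.20279786e-04,  1.41930058e-01,  9.89876488e-01, -5.89729373e-04]), 'force': array([ 0.61040182, -0.17130954,  0.11419488]), 'wrist_torque': array([-0.01167697, -0.00743475, -0.0054737 ]), 'grip_force': 0.0, 'grip_width': 1.001011466247015}
scene [1038.51891686 -731.38342189  893.17610017] [-0.42872414  0.6081907  -0.66805665] 380.46533697078837
side [ 425.37869648  883.59363478 1007.00364168] [ 0.09453156 -0.70186256 -0.70601185] 369.182149106011
wrist [ 81.94118587 522.22546182 372.92619571] [ 0.25431896 -0.07728925 -0.9640271 ] 298.54355125302226
```

View pics/scene.png

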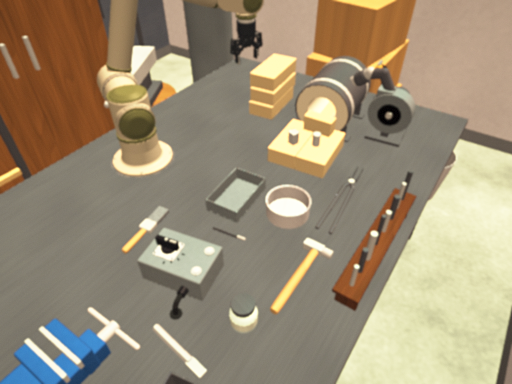

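View pics/side.png

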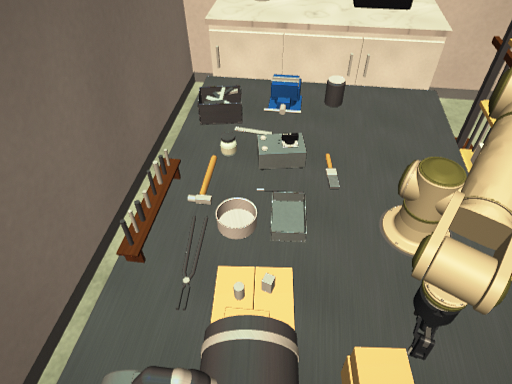

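View pics/wrist.png

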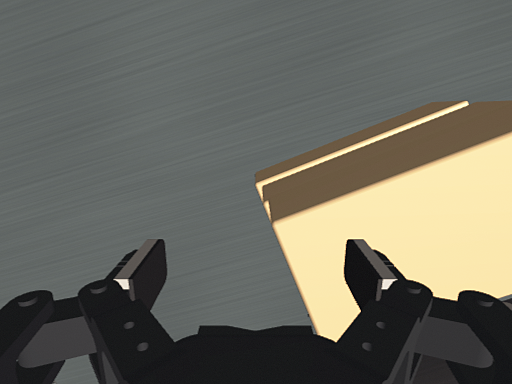

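The scene view shows the slugs near (294,137) and (316,139), the tin at (288,206), the tray at (236,193), the box at (181,262) and the handle at (167,243). In the side view the slugs are at (239,290) and (268,283), the tin at (236,218), the tray at (289,216) and the handle at (290,140). The wrist view shows only the brick stack beside the gripper.

Run:
```python
from h import *
import pickle
S=pickle.load(open("scene.pkl","rb"));D=pickle.load(open("side.pkl","rb"))
for nm,c,pl in(("scene",S,[(294,133),(316,135),(288,206),(236,193),(181,255),(167,243),(310,148),(322,125),(272,80),(330,95),(388,108),(229,234),(375,240)]),("side",D,[(239,287),(268,278),(236,218),(289,216),(281,143),(290,137),(252,305),(248,350),(380,365),(262,190),(130,245)])):
    P=pts(c)
    for u,v in pl: print(nm,u,v,P[v,u].round(0))
out=[]
for c,(u,v,w,h) in((S,(250,90,110,100)),(S,(120,215,120,90)),(D,(200,230,110,100)),(D,(210,120,110,90))):
    out.append(cv2.resize(c["color"][v:v+h,u:u+w,::-1],(400,300),interpolation=cv2.INTER_CUBIC))
cv2.imwrite("pics/crops.png",np.vstack([np.hstack(out[:2]),np.hstack(out[2:])]))
# side-view height/pos masks
for nm,c in(("scene",S),("side",D)):
    P=pts(c); z=P[...,2]
    def box(n,m):
        k,l,st,ce=cv2.connectedComponentsWithStats(m.astype(np.uint8))
        for i in range(1,k):
            if st[i,4]>15:
                q=P[l==i]; print(nm,n,st[i],ce[i].round(1),q.mean(0).round(1),q.min(0).round(0),q.max(0).round(0))
    x,y=P[...,0],P[...,1]
    box("slugtop",(abs(z-114)<6)&(y>250)&(y<520)&(x>350)&(x<700))
    box("apron",(abs(z-64)<6)&(y>250)&(y<520)&(x>350)&(x<700))
    box("handle",(abs(z-132)<6)&(y<0)&(y>-400)&(x<700)&(x>250))
    box("boxtop",(abs(z-90)<7)&(y<0)&(y>-400)&(x<700)&(x>250))
    box("rims",(z>38)&(z<68)&(y>-100)&(y<280)&(x>250)&(x<700))
```

```text
scene 294 133 [486. 321. 117.]
scene 316 135 [557. 359. 113.]
scene 288 206 [611.  77.   8.]
scene 236 193 [427.  36.   5.]
scene 181 255 [ 513. -320.   94.]
scene 167 243 [ 477. -328.  127.]
scene 310 148 [551. 332.  69.]
scene 322 125 [542. 436. 110.]
scene 272 80 [262. 520. 185.]
scene 330 95 [526. 513. 197.]
scene 388 108 [719. 637. 143.]
scene 229 234 [ 525. -133.   11.]
scene 375 240 [927. -41. 155.]
side 239 287 [554. 369. 113.]
side 268 278 [479. 330. 112.]
side 236 218 [629.  31.   2.]
side 289 216 [441.  -3.   3.]
side 281 143 [ 502. -315.   88.]
side 290 137 [ 467. -312.  124.]
side 252 305 [516. 392.  66.]
side 248 350 [493. 580. 234.]
side 380 365 [214. 559. 193.]
side 262 190 [ 554. -117.    7.]
side 130 245 [920. 248.  79.]
scene slugtop [295 105  15   6  40] [301.8 108. ] [418.7 500.9 113.6] [390. 489. 108.] [445. 519. 120.]
scene slugtop [335 115  13   7  28] [341.1 118.1] [583.6 515.9 114. ] [556. 511. 108.] [610. 519. 120.]
scene slugtop [304 117  32  12  95] [318.9 122.6] [527. 439. 114.] [464. 429. 108.] [577. 482. 120.]
scene slugtop [288 129  11   8  54] [293. 
[... 936 characters left out ...]
 90] [238.4 286.7] [555.7 368.1 113.5] [543. 353. 108.] [570. 383. 117.]
side apron [ 210  266   85   64 3376] [254.8 292. ] [514.4 348.7  63.9] [396. 256.  58.] [636. 459.  70.]
side handle [282 133  17   4  52] [290.  134.6] [ 467.5 -317.9  130.9] [ 436. -333.  127.] [ 500. -305.  136.]
side boxtop [257 133  50  23 801] [279.4 145.3] [ 506.7 -298.4   89.5] [ 398. -393.   83.] [ 606. -232.   97.]
side rims [271 192  36  44 264] [289.4 214.6] [439.3  25.3  45.9] [378. -83.  38.] [510. 116.  55.]
side rims [216 198  41  35 418] [236.2 213.9] [621.7  52.8  51.2] [551. -17.  38.] [692. 127.  63.]
side rims [218 266  75  10 304] [265.2 269.4] [494.  271.4  63.5] [413. 256.  58.] [636. 280.  67.]
```

View pics/crops.png

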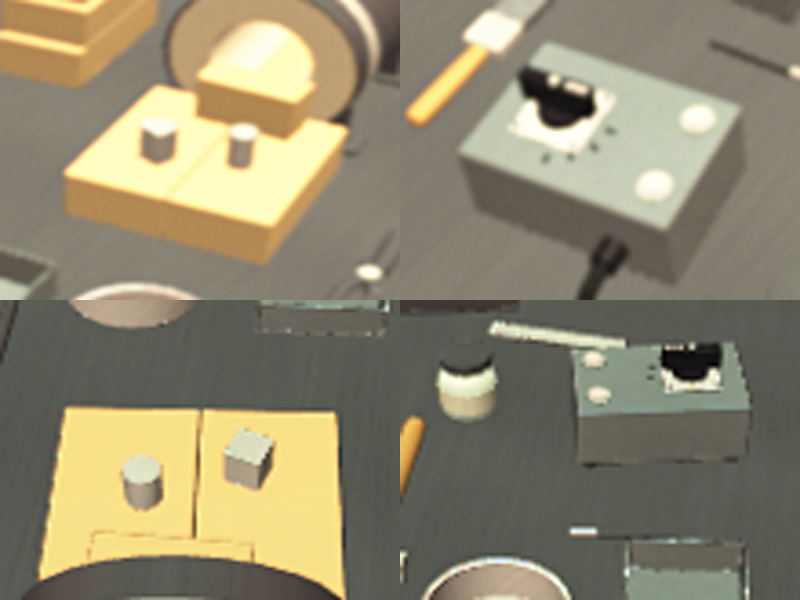

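The crops show the square slug turned by some tens of degrees, the half brick just behind both slugs, and the handle lying along the box's +x. I'll hover over the apron to measure with the wrist camera.

Emit:
step_arm(
  plan=[
    {"offset":[-40,-4.4,-1],"rot":[0,0,-61],"gripper":7},
    {"offset":[-40,-4.4,-1],"rot":[0,0,-61],"gripper":7},
    {"offset":[-40,-4.4,-1],"rot":[0,0,-61],"gripper":7},
    {"offset":[-40,-4.4,-1],"rot":[0,0,-61],"gripper":7},
    {"offset":[-40,-4.4,-1],"rot":[0,0,-61],"gripper":7},
    {"offset":[-40,-4.4,-1],"rot":[0,0,-61],"gripper":7},
    {"offset":[-40,-4.4,-1],"rot":[0,0,-61],"gripper":7},
    {"offset":[-40,-4.4,-1],"rot":[0,0,-61],"gripper":7},
    {"offset":[-40,-4.4,-1],"rot":[0,0,-61],"gripper":7},
    {"offset":[-40,-4.4,-1],"rot":[0,0,-61],"gripper":7},
    {"offset":[-40,-4.4,-1],"rot":[0,0,-61],"gripper":7},
    {"offset":[-40,-4.4,-1],"rot":[0,0,-61],"gripper":7},
  ],
)

```text
time_s: 1.35
eef_pos: [518.2, 349.8, 313.9]
ee_rot: [-0.0, -0.381, 0.925, 0.0]
force: [-0.0, -0.1, -0.4]
grip_width: 0.824
grip_force: 0.0
```

```bash
cat >> h.py <<'E'
def tool():
    s=sense(); q=np.array(s["ee_rot"]); M=R.from_quat(q[[1,2,3,0]]).as_matrix()
    return np.array(s["eef_pos"]),M,np.degrees(np.arctan2(M[1,0],M[0,0]))%360,s
def go(x,y,z,yaw=None):
    p,M,a,s=tool(); print("t",s["time_s"],"pos",p.round(1),"yaw",round(a,2),"F",s["force"].round(1),"w",s["grip_width"],"gf",s["grip_force"])
    b=a if yaw is None else yaw
    print("  offset cm",(M.T@(np.array([x,y,z])-p)/10).round(2),"rotz",round(-((b-a+180)%360-180),2))
def comps(c,m,P,n,amin=40):
    k,l,st,ce=cv2.connectedComponentsWithStats(m.astype(np.uint8))
    for i in range(1,k):
        if st[i,4]>amin:
            q=P[l==i]; r=cv2.minAreaRect(q[:,:2].astype(np.float32))
            print(n,st[i],q[:,2].mean().round(1),"rect",np.round(r[0],1),np.round(r[1],1),round(r[2],1))
E
python3 - <<'E'
from h import *
c=grab("wrist"); save(c,"w1"); P=pts(c); z=P[...,2]; x,y=P[...,0],P[...,1]
print(tool()[:3],sense()["joints"].round(2))
comps(c,(abs(z-114)<5)&(y<415),P,"slug"); comps(c,(abs(z-128)<5)&(y>400),P,"half"); comps(c,abs(z-64)<5,P,"apron",500)
E
```

```text
(array([518.1135358 , 349.92203229, 314.09311344]), array([[-7.10077926e-01, -7.04123098e-01, -3.92727333e-05],
       [-7.04123099e-01,  7.10077923e-01,  7.15440701e-05],
       [-2.24891314e-05,  7.84547036e-05, -9.99999997e-01]]), np.float64(224.7587440208908)) [ 0.41  0.53  1.15  0.    1.46 -1.95]
slug [ 249  118   44   44 1121] 113.3 rect [477.4 329.4] [30.  29.7] 72.9
slug [224 207  30  30 702] 113.1 rect [554.6 363.7] [29.  28.1] 44.7
half [424 198  52  51 478] 128.0 rect [416.8 495.5] [14.9 54.2] 88.6
half [ 334  209   62   54 1558] 127.0 rect [477.9 456.1] [33.5 50.8] 2.6
half [ 276  242   59   76 2225] 126.9 rect [540.6 457.7] [68.1 50.4] 2.8
apron [  135    32   285   279 33309] 63.3 rect [513.1 376.2] [224.8 229.8] 5.9
```

View pics/w1.png

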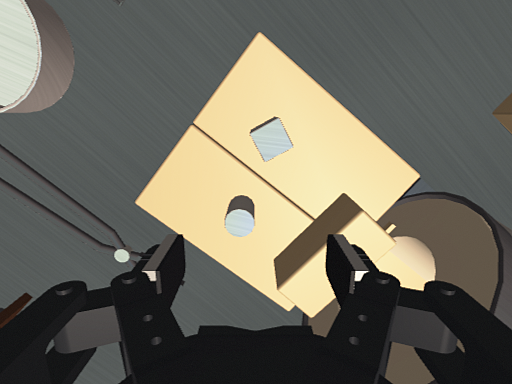

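The wrist view shows the round slug's top at (240,222) and the square one's at (271,139), with the half brick clear at (335,250). That puts the round slug at (555,364) and the square one at (477.5,330), with faces at 73°.

Emit:
step_arm(
  plan=[
    {"offset":[-3.6,-1.6,4],"rot":[0,0,0],"gripper":5.5},
    {"offset":[-3.6,-1.6,8],"rot":[0,0,0],"gripper":5.5},
    {"offset":[-3.6,-1.6,11],"rot":[0,0,0],"gripper":5.5},
    {"offset":[-3.6,-1.6,13.5],"rot":[0,0,0],"gripper":5.5},
    {"offset":[-3.6,-1.6,15.5],"rot":[0,0,0],"gripper":5.5},
    {"offset":[-3.6,-1.6,16.6],"rot":[0,0,0],"gripper":5.5},
    {"offset":[-3.6,-1.6,16.6],"rot":[0,0,0],"gripper":5.5},
    {"offset":[-3.6,-1.6,16.6],"rot":[0,0,0],"gripper":2},
    {"offset":[-3.6,-1.6,16.6],"rot":[0,0,0],"gripper":2},
    {"offset":[-3.6,-1.6,16.6],"rot":[0,0,0],"gripper":2},
    {"offset":[-3.6,-1.6,16.6],"rot":[0,0,0],"gripper":2},
    {"offset":[-3.6,-1.6,16.6],"rot":[0,0,0],"gripper":2},
  ],
  squeeze=50,
)

```text
time_s: 2.6
eef_pos: [556.2, 363.6, 149.6]
ee_rot: [0.001, -0.38, 0.925, 0.0]
force: [-1.8, 1.1, 6.0]
grip_width: 0.34
grip_force: 49.4
```

Run:
```python
from h import *
go(621,55,230); go(621,55,108)
```

```text
t 2.6 pos [556.2 363.6 149.6] yaw 224.69 F [-1.8  1.1  6. ] w 0.3398260761253481 gf 49.40370798110962
  offset cm [ 17.08 -26.5   -8.07] rotz -0.0
t 2.6 pos [556.2 363.6 149.6] yaw 224.69 F [-1.8  1.1  6. ] w 0.3398260761253481 gf 49.40370798110962
  offset cm [ 17.11 -26.49   4.13] rotz -0.0
```

Emit:
step_arm(
  plan=[
    {"offset":[0,0,-3],"rot":[0,0,0],"gripper":2},
    {"offset":[0,0,-7],"rot":[0,0,0],"gripper":2},
    {"offset":[2,-3,-9],"rot":[0,0,0],"gripper":2},
    {"offset":[4.5,-7,-9],"rot":[0,0,0],"gripper":2},
    {"offset":[7,-11,-9],"rot":[0,0,0],"gripper":2},
    {"offset":[9.5,-15,-9],"rot":[0,0,0],"gripper":2},
    {"offset":[12,-18.5,-9],"rot":[0,0,0],"gripper":2},
    {"offset":[14.5,-22.5,-9],"rot":[0,0,0],"gripper":2},
    {"offset":[16.5,-25.5,-9],"rot":[0,0,0],"gripper":2},
    {"offset":[17.1,-26.5,-9],"rot":[0,0,0],"gripper":2},
    {"offset":[17.1,-26.5,-9],"rot":[0,0,0],"gripper":2},
    {"offset":[17.1,-26.5,-9],"rot":[0,0,0],"gripper":2},
  ],
)

```text
time_s: 3.8
eef_pos: [620.4, 55.6, 237.8]
ee_rot: [-0.0, -0.38, 0.925, 0.0]
force: [0.5, 1.3, -3.2]
grip_width: 0.336
grip_force: 49.9
```

Run:
```python
from h import *
c=grab("wrist"); P=pts(c); z=P[...,2]
comps(c,(abs(z-57)<7),P,"rim",100)
m=(abs(z-57)<7)&(P[...,1]>-40)&(P[...,1]<150); q=P[m][:,:2]
print(cv2.minEnclosingCircle(q.astype(np.float32)))
go(621,55,106)
```

```text
rim [ 169  105  166  139 2679] 57.8 rect [613.2  43.8] [118.7 143. ] 45.8
rim [ 436  239   76  112 4078] 61.1 rect [522.5 297.4] [90.4 87.4] 14.1
((632.2505493164062, 33.07785415649414), 260.00787353515625)
t 3.85 pos [620.4  56.  237.9] yaw 224.76 F [-0.8  0.  -3.1] w 0.34188273917894113 gf 49.90675449371338
  offset cm [ 0.03 -0.12 13.19] rotz -0.0
```

Emit:
step_arm(
  plan=[
    {"offset":[0,-0.1,4],"rot":[0,0,0],"gripper":2},
    {"offset":[0,-0.1,8],"rot":[0,0,0],"gripper":2},
    {"offset":[0,-0.1,11],"rot":[0,0,0],"gripper":2},
    {"offset":[0,-0.1,13],"rot":[0,0,0],"gripper":2},
    {"offset":[0,-0.1,14.5],"rot":[0,0,0],"gripper":2},
    {"offset":[0,-0.1,14.5],"rot":[0,0,0],"gripper":2},
    {"offset":[0,-0.1,14.5],"rot":[0,0,0],"gripper":5},
    {"offset":[0,-0.1,14.5],"rot":[0,0,0],"gripper":5},
    {"offset":[0,-0.1,14.5],"rot":[0,0,0],"gripper":5},
    {"offset":[0,-0.1,14.5],"rot":[0,0,0],"gripper":5},
    {"offset":[0,-0.1,11],"rot":[0,0,0],"gripper":5},
    {"offset":[0,-0.1,7],"rot":[0,0,0],"gripper":5},
  ],
)

```text
time_s: 5.05
eef_pos: [620.8, 53.8, 167.9]
ee_rot: [-0.001, -0.38, 0.925, 0.001]
force: [0.6, -0.4, 0.2]
grip_width: 0.584
grip_force: 0.0
```

Run:
```python
from h import *
go(477.5,330,250,163); go(477.5,330,148,163)
```

```text
t 5.05 pos [620.8  53.8 167.9] yaw 224.67 F [ 0.6 -0.4  0.2] w 0.5839558642611442 gf 0.0
  offset cm [-9.22 29.73 -8.16] rotz 61.67
t 5.05 pos [620.8  53.8 167.9] yaw 224.67 F [ 0.6 -0.4  0.2] w 0.5839558642611442 gf 0.0
  offset cm [-9.23 29.71  2.04] rotz 61.67
```

Emit:
step_arm(
  plan=[
    {"offset":[0,0,-4],"rot":[0,0,0],"gripper":5},
    {"offset":[-1,3,-8],"rot":[0,0,8],"gripper":5},
    {"offset":[-9.2,29.7,-8],"rot":[0,0,61.7],"gripper":5.5},
    {"offset":[-9.2,29.7,-8],"rot":[0,0,61.7],"gripper":5.5},
    {"offset":[-9.2,29.7,-8],"rot":[0,0,61.7],"gripper":5.5},
    {"offset":[-9.2,29.7,-8],"rot":[0,0,61.7],"gripper":5.5},
    {"offset":[-9.2,29.7,-8],"rot":[0,0,61.7],"gripper":5.5},
    {"offset":[-9.2,29.7,-8],"rot":[0,0,61.7],"gripper":5.5},
    {"offset":[-9.2,29.7,-8],"rot":[0,0,61.7],"gripper":5.5},
    {"offset":[-9.2,29.7,-8],"rot":[0,0,61.7],"gripper":5.5},
    {"offset":[-9.2,29.7,-8],"rot":[0,0,61.7],"gripper":5.5},
    {"offset":[-9.2,29.7,-8],"rot":[0,0,61.7],"gripper":5.5},
  ],
)

```text
time_s: 6.25
eef_pos: [478.4, 328.9, 248.0]
ee_rot: [0.0, 0.148, 0.989, 0.0]
force: [-0.3, 0.4, 0.5]
grip_width: 0.646
grip_force: 0.0
```

Run:
```python
from h import *
c=grab("wrist"); P=pts(c); z=P[...,2]
comps(c,(abs(z-114)<5)&(P[...,1]<415),P,"slug")
c=grab("side"); P=pts(c); x,y,z=P[...,0],P[...,1],P[...,2]
comps(c,(z>20)&(z<80)&(np.hypot(x-621,y-55)<52),P,"intin",10)
go(477.5,330,148,163)
```

```text
slug [ 236  185   43   41 1681] 113.3 rect [476.9 329.7] [30.1 30.4] 72.6
intin [232 211   9  13  96] 44.6 rect [620.8  58.1] [31.7 29.1] 82.5
t 6.35 pos [478.4 329.  247.9] yaw 162.97 F [ 0.3 -0.2  0. ] w 0.6417058266583942 gf 0.0
  offset cm [0.11 0.07 9.99] rotz -0.03
```

Round slug is standing in the tin. Now the square one.

Emit:
step_arm(
  plan=[
    {"offset":[0.1,0.1,4],"rot":[0,0,0],"gripper":5.5},
    {"offset":[0.1,0.1,7],"rot":[0,0,0],"gripper":5.5},
    {"offset":[0.1,0.1,9],"rot":[0,0,0],"gripper":5.5},
    {"offset":[0.1,0.1,10],"rot":[0,0,0],"gripper":5.5},
    {"offset":[0.1,0.1,10],"rot":[0,0,0],"gripper":2},
    {"offset":[0.1,0.1,10],"rot":[0,0,0],"gripper":2},
    {"offset":[0.1,0.1,10],"rot":[0,0,0],"gripper":2},
    {"offset":[0.1,0.1,10],"rot":[0,0,0],"gripper":2},
    {"offset":[0.1,0.1,10],"rot":[0,0,0],"gripper":2},
    {"offset":[0.1,0.1,7],"rot":[0,0,0],"gripper":2},
    {"offset":[0.1,0.1,3],"rot":[0,0,0],"gripper":2},
    {"offset":[0.1,0.1,0],"rot":[0,0,0],"gripper":2},
  ],
)

```text
time_s: 7.55
eef_pos: [477.2, 331.0, 249.9]
ee_rot: [0.0, 0.148, 0.989, 0.0]
force: [0.6, 1.2, -2.8]
grip_width: 0.345
grip_force: 50.5
```

Run:
```python
from h import *
c=grab("side"); P=pts(c); x,y,z=P[...,0],P[...,1],P[...,2]
comps(c,(z>38)&(z<60)&(y>-100)&(y<140)&(x<530)&(x>350),P,"tray",50)
go(443,15,240); go(443,15,92)
```

```text
tray [286 222  21  14  73] 45.7 rect [400.9  98.8] [85.8 41.1] 43.4
t 7.6 pos [478.3 331.6 254.9] yaw 163.0 F [1.8 0.4 2.7] w 0.3458408697654644 gf 50.82395017147064
  offset cm [ -5.87 -31.31   1.35] rotz -0.0
t 7.6 pos [478.3 331.6 254.9] yaw 163.0 F [1.8 0.4 2.7] w 0.3458408697654644 gf 50.82395017147064
  offset cm [ -5.77 -31.4   16.15] rotz -0.0
```

Emit:
step_arm(
  plan=[
    {"offset":[-0.8,-4,0],"rot":[0,0,0],"gripper":2},
    {"offset":[-1.5,-8,0],"rot":[0,0,0],"gripper":2},
    {"offset":[-2.3,-12,0],"rot":[0,0,0],"gripper":2},
    {"offset":[-3,-16,0],"rot":[0,0,0],"gripper":2},
    {"offset":[-3.8,-20,0],"rot":[0,0,0],"gripper":2},
    {"offset":[-4.5,-24,0],"rot":[0,0,0],"gripper":2},
    {"offset":[-5.2,-28,0],"rot":[0,0,0],"gripper":2},
    {"offset":[-5.6,-30.5,0],"rot":[0,0,0],"gripper":2},
    {"offset":[-5.8,-31.3,0],"rot":[0,0,0],"gripper":2},
    {"offset":[-5.8,-31.3,0],"rot":[0,0,0],"gripper":2},
    {"offset":[-5.8,-31.3,0],"rot":[0,0,0],"gripper":2},
  ],
)

```text
time_s: 8.7
eef_pos: [441.1, 15.4, 247.7]
ee_rot: [-0.0, 0.148, 0.989, 0.0]
force: [0.2, -0.3, -2.9]
grip_width: 0.346
grip_force: 51.5
```

Run:
```python
from h import *
c=grab("wrist"); P=pts(c); x,y,z=P[...,0],P[...,1],P[...,2]
comps(c,(z>35)&(z<60)&(x<530),P,"tray",50)
go(443,15,92)
```

```text
tray [501  74  11  58 309] 39.0 rect [437.1 252.6] [ 8.9 50.7] 86.8
tray [ 134   87  237  176 3180] 45.8 rect [443.1  13.1] [120.4 190.2] 4.3
tray [   0  259   51   71 1480] 46.8 rect [ 481.1 -255.5] [82.2  4. ] 11.6
t 8.75 pos [441.1  15.6 247.7] yaw 163.04 F [-0.4  0.2 -3.6] w 0.3465532695630645 gf 51.46500527858734
  offset cm [-2.000e-01 -1.000e-02  1.557e+01] rotz -0.0
```

Emit:
step_arm(
  plan=[
    {"offset":[-0.2,0,4],"rot":[0,0,0],"gripper":2},
    {"offset":[-0.2,0,8],"rot":[0,0,0],"gripper":2},
    {"offset":[-0.2,0,11],"rot":[0,0,0],"gripper":2},
    {"offset":[-0.2,0,13.5],"rot":[0,0,0],"gripper":2},
    {"offset":[-0.2,0,15.4],"rot":[0,0,0],"gripper":2},
    {"offset":[-0.2,0,15.4],"rot":[0,0,0],"gripper":2},
    {"offset":[-0.2,0,15.4],"rot":[0,0,0],"gripper":5},
    {"offset":[-0.2,0,15.4],"rot":[0,0,0],"gripper":5},
    {"offset":[-0.2,0,15.4],"rot":[0,0,0],"gripper":5},
    {"offset":[-0.2,0,15.4],"rot":[0,0,0],"gripper":5},
    {"offset":[-0.2,0,11],"rot":[0,0,0],"gripper":5},
    {"offset":[-0.2,0,6],"rot":[0,0,0],"gripper":5},
  ],
)

```text
time_s: 9.95
eef_pos: [442.3, 14.2, 188.5]
ee_rot: [-0.002, 0.148, 0.989, 0.0]
force: [1.1, -0.1, 0.1]
grip_width: 0.582
grip_force: 0.0
```

Run:
```python
from h import *
go(478,-270,280,175)
```

```text
t 9.95 pos [442.3  14.2 188.5] yaw 162.97 F [ 1.1 -0.1  0.1] w 0.5821705452332239 gf 0.0
  offset cm [-11.7  -26.13  -9.18] rotz -12.03
```

Emit:
step_arm(
  plan=[
    {"offset":[0,0,-4],"rot":[0,0,0],"gripper":5},
    {"offset":[-1,-3,-8],"rot":[0,0,-6],"gripper":5},
    {"offset":[-13,-30,-11],"rot":[0,0,-12],"gripper":5},
    {"offset":[-13,-30,-11],"rot":[0,0,-12],"gripper":5},
    {"offset":[-13,-30,-11],"rot":[0,0,-12],"gripper":5},
    {"offset":[-13,-30,-11],"rot":[0,0,-12],"gripper":5},
    {"offset":[-13,-30,-11],"rot":[0,0,-12],"gripper":5},
    {"offset":[-13,-30,-11],"rot":[0,0,-12],"gripper":5},
    {"offset":[-13,-30,-11],"rot":[0,0,-12],"gripper":5},
    {"offset":[-13,-30,-11],"rot":[0,0,-12],"gripper":5},
    {"offset":[-13,-30,-11],"rot":[0,0,-12],"gripper":5},
    {"offset":[-13,-30,-11],"rot":[0,0,-12],"gripper":5},
  ],
)

```text
time_s: 11.15
eef_pos: [479.7, -309.6, 298.2]
ee_rot: [0.0, 0.043, 0.999, 0.0]
force: [0.3, -0.3, 0.4]
grip_width: 0.587
grip_force: 0.0
```

Run:
```python
from h import *
c=grab("wrist"); P=pts(c); x,y,z=P[...,0],P[...,1],P[...,2]; save(c,"w2")
print(tool()[0],sense()["joints"].round(2))
comps(c,(z>126)&(z<138)&(y<-200),P,"handle",50)
comps(c,(abs(z-90)<5)&(y<-200),P,"box",400)
c=grab("side"); P=pts(c); x,y,z=P[...,0],P[...,1],P[...,2]; save(c,"s2")
comps(c,(z>20)&(z<80)&(np.hypot(x-621,y-55)<52),P,"intin",10)
comps(c,(z>15)&(z<80)&(abs(x-443)<45)&(abs(y-15)<75),P,"intray",10)
```

```text
[ 479.6805775  -309.74167311  298.23347769] [-0.78  0.42  1.36  0.    1.36 -2.26]
handle [ 217  143   39   78 1429] 131.2 rect [ 467.4 -324.5] [65.5 15.3] 11.3
box [  156    91   171   210 20060] 89.7 rect [ 501.6 -317.8] [189.3 130.1] 11.4
box [   0  175   44  138 1570] 89.2 rect [ 527.1 -560.3] [152.3  22. ] 3.7
intin [232 211   9  13  98] 44.0 rect [621.3  58.1] [29.2 29.8] 56.4
intray [283 207  12  15 124] 42.5 rect [442.5  16.7] [33.6 30.1] 73.7
```

View pics/w2.png

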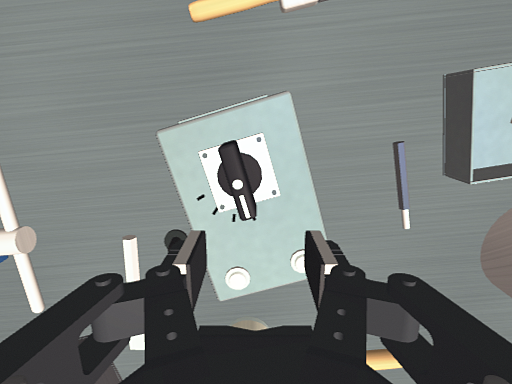

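View pics/s2.png

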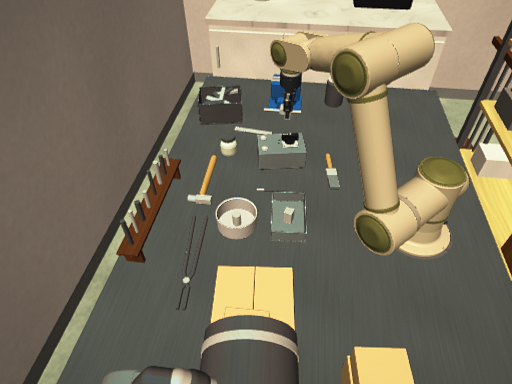

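The side view confirms the round slug standing in the tin (236,217) and the square slug in the tray (288,214). The wrist view shows the handle centred at (237,180), still at off, along the box's +x at about 11.3°.

Run:
```python
from h import *
go(467.5,-324.5,178,191.3)
```

```text
t 11.25 pos [ 479.7 -309.9  298.2] yaw 175.05 F [ 0.2 -0.4 -0. ] w 0.5823105957301068 gf 0.0
  offset cm [ 1.09 -1.56 12.02] rotz -16.25
```

Emit:
step_arm(
  plan=[
    {"offset":[1.1,-1.6,2],"rot":[0,0,-8],"gripper":4.5},
    {"offset":[1.1,-1.6,4],"rot":[0,0,-16.3],"gripper":4.5},
    {"offset":[1.1,-1.6,7],"rot":[0,0,-16.3],"gripper":4.5},
    {"offset":[1.1,-1.6,9.5],"rot":[0,0,-16.3],"gripper":4.5},
    {"offset":[1.1,-1.6,11],"rot":[0,0,-16.3],"gripper":4.5},
    {"offset":[1.1,-1.6,12],"rot":[0,0,-16.3],"gripper":4.5},
    {"offset":[1.1,-1.6,12],"rot":[0,0,-16.3],"gripper":4.5},
    {"offset":[1.1,-1.6,12],"rot":[0,0,-16.3],"gripper":0.8},
    {"offset":[1.1,-1.6,12],"rot":[0,0,-16.3],"gripper":0.8},
    {"offset":[1.1,-1.6,12],"rot":[0,0,-16.3],"gripper":0.8},
    {"offset":[1.1,-1.6,12],"rot":[0,0,-16.3],"gripper":0.8},
    {"offset":[1.1,-1.6,12],"rot":[0,0,-16.3],"gripper":0.8},
  ],
  squeeze=110,
)

```text
time_s: 12.45
eef_pos: [467.2, -324.1, 179.4]
ee_rot: [-0.0, -0.099, 0.995, 0.002]
force: [-4.1, 13.1, 10.7]
grip_width: 0.15
grip_force: 108.5
```

Emit:
step_arm(
  plan=[
    {"offset":[0,0,0],"rot":[0,0,0],"gripper":0.8},
    {"offset":[0,0,0],"rot":[0,0,0],"gripper":0.8},
  ],
  squeeze=110,
)

```text
time_s: 12.65
eef_pos: [467.2, -324.1, 179.4]
ee_rot: [-0.0, -0.099, 0.995, 0.002]
force: [-4.2, 12.8, 10.8]
grip_width: 0.15
grip_force: 108.5
```

Emit:
step_arm(
  plan=[
    {"offset":[0,0,0],"rot":[0,0,7],"gripper":0.8},
    {"offset":[0,0,0],"rot":[0,0,14],"gripper":0.8},
    {"offset":[0,0,0],"rot":[0,0,21],"gripper":0.8},
    {"offset":[0,0,0],"rot":[0,0,28],"gripper":0.8},
    {"offset":[0,0,0],"rot":[0,0,35],"gripper":0.8},
    {"offset":[0,0,0],"rot":[0,0,42],"gripper":0.8},
    {"offset":[0,0,0],"rot":[0,0,49],"gripper":0.8},
    {"offset":[0,0,0],"rot":[0,0,55],"gripper":0.8},
    {"offset":[0,0,0],"rot":[0,0,61],"gripper":0.8},
    {"offset":[0,0,0],"rot":[0,0,67],"gripper":0.8},
    {"offset":[0,0,0],"rot":[0,0,72],"gripper":0.8},
    {"offset":[0,0,0],"rot":[0,0,74],"gripper":0.8},
  ],
)

```text
time_s: 13.85
eef_pos: [467.9, -322.6, 179.4]
ee_rot: [-0.001, 0.521, 0.854, 0.003]
force: [0.3, 22.7, 12.9]
grip_width: 0.153
grip_force: 108.8
```

Run:
```python
from h import *
p,M,a,s=tool(); print(a,p,s["force"],s["wrist_torque"],s["grip_force"],s["joints"].round(2))
```

```text
117.20036563719523 [ 467.88667092 -322.57284609  179.37338554] [ 0.32725413 22.71529131 12.91909817] [ 3.35580617 -0.02412366  0.18091952] 108.79299402236938 [-0.81  0.53  1.52  0.01  1.1  -1.29]
```

Emit:
step_arm(
  plan=[
    {"offset":[0.1,0.05,0],"rot":[0,0,2],"gripper":0.8},
    {"offset":[0.1,0.05,0],"rot":[0,0,4],"gripper":0.8},
    {"offset":[0.1,0.05,0],"rot":[0,0,4],"gripper":0.8},
    {"offset":[0.1,0.05,0],"rot":[0,0,4],"gripper":0.8},
    {"offset":[0.1,0.05,0],"rot":[0,0,4],"gripper":0.8},
    {"offset":[0.1,0.05,0],"rot":[0,0,4],"gripper":0.8},
    {"offset":[0.1,0.05,0],"rot":[0,0,4],"gripper":0.8},
    {"offset":[0.1,0.05,0],"rot":[0,0,4],"gripper":0.8},
    {"offset":[0.1,0.05,0],"rot":[0,0,4],"gripper":0.8},
  ],
)

```text
time_s: 14.75
eef_pos: [467.9, -322.2, 179.4]
ee_rot: [-0.001, 0.547, 0.837, 0.001]
force: [0.5, 16.1, 10.6]
grip_width: 0.154
grip_force: 115.6
```

Run:
```python
from h import *
p,M,a,s=tool(); print(s["time_s"],a,p,s["force"],s["wrist_torque"],s["grip_force"])
c=grab("wrist"); P=pts(c); x,y,z=P[...,0],P[...,1],P[...,2]
comps(c,(z>126)&(z<138)&(np.hypot(x-467,y+324)<45),P,"handle",30)
w=cv2.resize(c["color"],(512,384)); d=grab("scene"); 
cv2.imwrite("pics/w3.png",np.hstack([w[:,:400],cv2.resize(d["color"][205:295,110:230],(400,384),interpolation=cv2.INTER_CUBIC)])[:,:,::-1])
c=grab("side"); P=pts(c); x,y,z=P[...,0],P[...,1],P[...,2]
comps(c,(z>20)&(z<80)&(np.hypot(x-621,y-55)<52),P,"intin",10)
comps(c,(z>15)&(z<80)&(abs(x-443)<45)&(abs(y-15)<75),P,"intray",10)
```

```text
14.75 113.61246417774551 [ 467.93812537 -322.23019251  179.4083252 ] [ 0.50181494 16.14254389 10.5915152 ] [ 2.53847656 -0.10474055  2.17263879] 115.55729077197611
handle [ 207  196   96  135 4887] 131.5 rect [ 468.7 -321.3] [37.7 63.2] 45.5
intin [232 211   9  13  99] 43.9 rect [621.1  58.3] [28.4 29.7] 33.5
intray [283 207  12  15 128] 41.5 rect [442.4  17. ] [34.1 30.6] 73.1
```

View pics/w3.png

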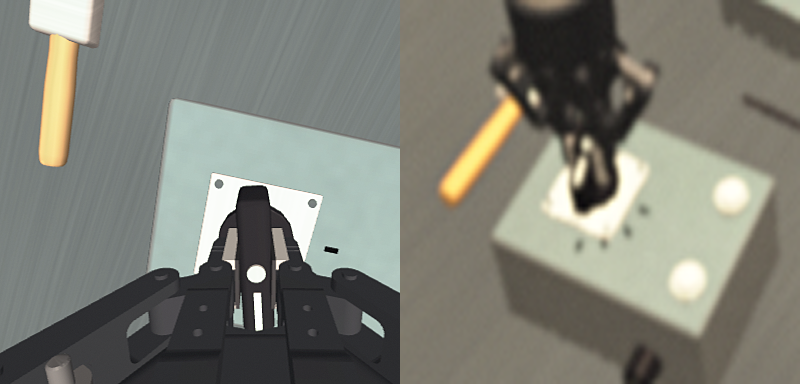

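The handle is gripped with its pointer at (258,310), in line with the fingers. The wrist torque jumped from 0.18 to 2.2 N·m over the last 4°, so it is firmly against the stop.

```bash
python3 -c "
from rig import *
print(finish_job())"
```

```text
the job is handed in; nothing more can be done
None
```

The job is handed in: the round slug is in the tin, the square slug is in the tray, and the gripper is holding the switch at its third position against the stop; no verdict came back from the judge.

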